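# Fit the fine disc on the knife stall's sharpening machine

## Robot

A 6-joint arm with a two-finger parallel gripper is mounted at the origin on the work surface. World frame = base frame: x ahead of the robot, y to its left, z up, the work surface at z = 0. Lengths are in m, angles in rad, forces in N, time in s.
With the tool pointing down it reaches from about 0.25 to 0.775 m from the base axis. Payload 4 kg.
Tool frame: the origin (TCP) lies midway between the tips of the shut fingers; the grasp point (between the pads) lies 19 mm behind it (arm.tcp_to_grasp is the distance from the TCP to the grasp point, in m); z points along the fingers, y is the line along which they close (so a half turn about z gives the same grasp; the last joint's range is limited). The gripper opens to 94 mm and grips with 3 to 60 N. Pads are 16 mm wide; open, the fingers measure 119 mm over their backs; the gripper's body (75 mm by 177 mm) begins 78 mm behind the grasp point.
Start: joints at [1.098, 0.087, 1.371, -0, 1.684, -0.103], TCP at [0.199, 0.513, 0.206] pointing down, gripper open.
Joint ranges: [-3.1, 3.1], [-0.76, 2.03], [0.27, 2.55], [-1.08, 4.22], [0.17, 2.65], [-2.57, 2.57]. Speed limits (rad/s): [2.79, 2.79, 3.14, 3.14, 3.14, 3.14].

## Interface

Orientations are given as a rotation vector (axis times angle).
In Python, from cell import observe, imaging, arm gives the robot as it stands.
- The arm moves only by the shell command python3 -m creep 'ROWS' [OPENING] [FORCE]. ROWS is a JSON object of lists of equal length, an entry for each row: "xyz": the shift along the world's x, y, z in units of 40 mm (1.0 is 40 mm), a list of three; "twist": the turn about the world's z in units of 6 degrees (1.0 is 6 degrees). A call has 1 to 12 rows; each row shifts and turns the commanded pose from where the row before left it; what a row does not reach is not made up. A row lasts 1/12 s, in which the tool goes at most 41.7 mm and 7.16 degrees, less where a joint would pass 70% of its speed; a pose out of reach is approached as far as the arm can. A call is refused whole if a number of a shift passes 1 or a number of a turn 1, either way. A call with a gripper value outside its range is refused whole. OPENING is the closure, from -1 (fully open) to 1 (shut), so that 0 is half open, set as the call begins (- or left out, the last holds). The fingers move at their own pace and stop on an object; FORCE is the grip in N (left out, the last holds). Time passes only in rows, so rows that do not move let the fingers close. It gives the time, the measured TCP pose, the force, the opening and the grip force at its end, in the units of the state.
- observe(): the state, without advancing time (a new reading comes with each control period).
- imaging.camera(name): name is "side" or "top" or "wrist"; returns (picture, depth): 384x512x3 uint8, blue, green, red; 384x512 float32, m along the optical axis (not along the pixel's ray), 0 where there is no reading.
- imaging.camera_model(name): a dict with "fovy" (degrees; the focal length in pixels is half the picture's height over the tangent of half this angle, whatever the lens; pixels are square), "cx", "cy" (the principal point, pixels), "R" (3x3) and "t" (3): a world point X has camera coordinates R X + t; the wrist camera has in their place "T_tool_cam" (4x4, takes a point from camera to tool coordinates, whose origin is the TCP and whose axes are the flange's). Camera axes: x right, y down, z forward; pixel columns grow to the right and rows downward; lengths in m; the calibration is good to about 2 mm. A picture is of the moment at which its call begins: read the wrist's pose just before it. camera_model takes no time and is no camera call.
- arm.sign_off(): hands the job in; it is judged then, once.
The state is a dict: "time_s": time; "joint_pos": joint angles; "qd": joint speeds; "joint_efforts": joint torques, N m; "position": TCP position; "ee_rot": TCP orientation; "ft_force": force on the tool from outside, world axes, zero at the start; "torque": the same for the moment, N m; "opening": finger opening in m; "finger_force": force on a finger pad.
Only numpy, scipy, OpenCV 4.12 (cv2) and the standard library are available. Lean on these libraries where they do the work, as an engineer would, in place of code of your own. Each camera call takes 0.05 s, during which the arm holds its last target. There are 200 camera calls.

## Task

Fit the white fine disc on the yellow sharpening machine: lower it over the central shaft with its drive hole over the brass drive pin until it lies flat, fully home, on the turntable. Then put the green hub cap over the shaft so that it rests on the disc's hub. Lower both into place rather than dropping them, and leave the red-brown disc and everything else on the stall where it is.

Things in the scene. Friction and masses are not known exactly. Their poses are not given: they have to be found in the camera images.
- fine_center (a point): the white fine disc, loose, 0.36 to 0.59 kg, lying flat, hub up: 150 mm across, plate 8 mm thick; in its middle a square aluminium hub 44 x 44 mm up to 48 mm above the underside. 23 mm bore through plate and hub. The hub's corners point along the disc's x and y: its flat sides face 45 deg from them. Point: on the axis, half-way up, 24 mm above the underside; z up, x towards the drive hole
- fine_hole (a point): the white disc's drive hole: 14 mm wide, straight through the 8 mm plate, 40 mm from the disc's centre. Point: middle of the hole at the underside
- coarse_center (a point): the red-brown coarse disc, not wanted, to be left alone: the same shape and size as the white one, same point and axes
- cap_center (a point): the green hub cap, loose, about 0.15 kg, standing on the table open end down: a plain round cap 50 mm across and 40 mm high with a blind bore 25 mm wide and 30 mm deep from below. Point: on its axis, half-way up, 20 mm above its underside
- seat (a point): the turntable of the fixed yellow machine, 120 mm across, its face 60 mm above the table. Point: on the axis at the face, where the disc's underside comes to rest; z up, x towards the drive pin. The steel shaft is 20 mm thick and reaches 70 mm above this point, its last 5 mm tapered. The turntable is braked: it stays put, turning only under about 0.6 N m
- pin (a point): the brass drive pin on the turntable, 10 mm thick, 40 mm from the axis, standing 14 mm above the face, its last 3 mm tapered. Point: the pin's foot, at the face
- machine: the yellow machine's fixed housing, 160 x 160 mm, up to 50 mm high, centred on the shaft; along its +x side a black control box, 130 mm wide and up to 64 mm high (buttons 72 mm), ends 153 mm from the shaft. Origin: under the shaft on the table
- knife_a: a sheathed knife lying flat, about 240 mm long, 38 mm wide, 21 mm high; bystander, origin at its underside near the guard, x towards the sheath tip
- knife_b: a sheathed knife lying flat, about 240 mm long, 38 mm wide, 21 mm high; bystander, origin at its underside near the guard, x towards the sheath tip
- knife_c: a sheathed knife lying flat, about 240 mm long, 38 mm wide, 21 mm high; bystander, origin at its underside near the guard, x towards the sheath tip
- cup: a red plastic cup, 72 mm wide, 85 mm high; bystander, origin at its underside
- oil: an amber oil bottle, 56 mm wide, 140 mm high; bystander, origin at its underside
- blank: a wooden handle blank, 150 x 45 x 30 mm; bystander, origin at its underside
There are look-alikes about, which are no part of the job. Of the things that look like the part that bears cap_center, the smallest one is meant.

How it is judged:
By the outcome, as a careful person would: the job done as asked, in the order asked, and still so for the second after the job is handed in, with the robot touching nothing.
It also fails if it takes over 53 s, if anything falls off the work surface, if the arm or the gripper's body presses on something with over 40 N, if the wrist force passes 120 N, or if a joint passes its speed limit or range.

## Working session

There is one attempt and no reset: what is moved stays moved. The work goes in short steps, Python scripts to look and compute and a shell command to move; the robot and the scene stay as the last step left them, time stands still between calls to the robot, and variables do not carry over. Pictures are saved under pics/ and viewed, at most 10 in all, crops included, and the job is handed in when it is done.

```bash
mkdir -p pics; cat > h.py <<'E'
import numpy as np, cv2, json
from scipy.spatial.transform import Rotation as Ro
from cell import observe, imaging, arm
def shot(name):
    s=observe(); im,d=imaging.camera(name); m=imaging.camera_model(name)
    f=192/np.tan(np.radians(m["fovy"])/2)
    if name=="wrist":
        T=np.eye(4); T[:3,:3]=Ro.from_rotvec(s["ee_rot"]).as_matrix(); T[:3,3]=s["position"]
        C=T@np.array(m["T_tool_cam"])
    else:
        W=np.eye(4); W[:3,:3]=m["R"]; W[:3,3]=np.ravel(m["t"]); C=np.linalg.inv(W)
    return im,d,(f,m["cx"],m["cy"],C)
def ray(cam,u,v,z):
    f,cx,cy,C=cam; d=C[:3,:3]@np.array([(u-cx)/f,(v-cy)/f,1]); o=C[:3,3]
    return o+d*(z-o[2])/d[2]
def pts(cam,d):
    f,cx,cy,C=cam; v,u=np.mgrid[:d.shape[0],:d.shape[1]]
    P=np.stack([(u-cx)/f*d,(v-cy)/f*d,d],-1)
    return P@C[:3,:3].T+C[:3,3]
E
python3 - <<'E'
from h import *
a,da,ca=shot("top"); b,db,cb=shot("side")
np.savez("s0",a=a,da=da,b=b,db=db)
cv2.imwrite("pics/top0.png",a); cv2.imwrite("pics/side0.png",b)
print(ca,cb,observe())
E
```

```text
(np.float64(390.6617414957484), 253.03637246407393, 200.38187075601286, array([[-0.02716439, -0.99676215,  0.07567899,  0.42482721],
       [-0.99955254,  0.02803269,  0.01043483, -0.0241321 ],
       [-0.01252253, -0.07536167, -0.99707763,  1.51622073],
       [ 0.        ,  0.        ,  0.        ,  1.        ]])) (np.float64(387.92691090334864), 250.95782052628596, 196.154708799, array([[ 8.75149178e-01, -3.80767899e-01,  2.98546015e-01,
         9.59274051e-02],
       [-4.83852551e-01, -6.89704802e-01,  5.38696571e-01,
        -7.60614386e-01],
       [ 7.90258802e-04, -6.15892112e-01, -7.87830110e-01,
         1.16596499e+00],
       [ 0.00000000e+00,  0.00000000e+00,  0.00000000e+00,
         1.00000000e+00]])) {'time_s': 0.1, 'joint_pos': array([ 1.09785210e+00,  8.79018415e-02,  1.37208841e+00, -1.28459514e-05,
        1.68360878e+00, -1.03079566e-01]), 'qd': array([ 0.00089535, -0.00247628, -0.00333691, -0.00195967,  0.00154445,
       -0.00078779]), 'joint_efforts': array([ 2.45448842e-03, -3.41249764e+01, -3.03299367e+01,  7.19702546e-02,
        3.03975306e-02, -8.87751798e-05]), 'position': array([0.19859093, 0.51236568, 0.20441735]), 'ee_rot': array([-5.77575514e-01, -3.08747440e+00,  3.02695336e-03]), 'ft_force': array([ 0.2500898 , -0.89180001, -1.59726566]), 'torque': array([0.01914392, 0.01511725, 0.01563598]), 'finger_force': 0.0, 'opening': 0.09397334044041823}
```

View pics/top0.png

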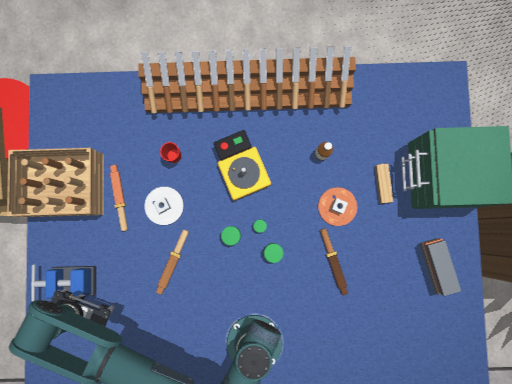

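View pics/side0.png

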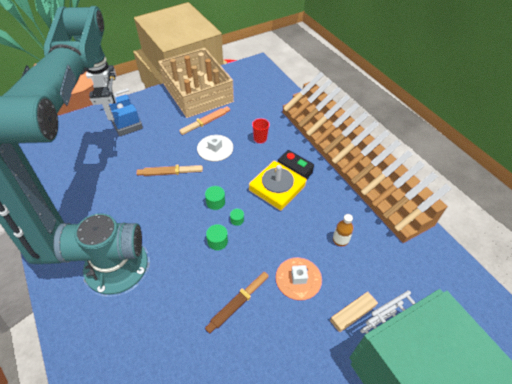

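Top view candidates: white disc (164,206) against red-brown (338,207). Green caps are at (231,236), (274,254) and (260,227); the last is the smallest, so that is the one I want. The machine shaft is at about (243,171), with its black box at (233,145).

```bash
python3 - <<'E'
from h import *
z=np.load("s0.npz"); a,da=z["a"],z["da"]
m=imaging.camera_model("top"); f=192/np.tan(np.radians(m["fovy"])/2)
W=np.eye(4); W[:3,:3]=m["R"]; W[:3,3]=np.ravel(m["t"]); cam=(f,m["cx"],m["cy"],np.linalg.inv(W))
hsv=cv2.cvtColor(a,cv2.COLOR_BGR2HSV)
def blobs(lo,hi,zz,n,amin=60):
    mk=cv2.inRange(hsv,lo,hi); c,_=cv2.findContours(mk,cv2.RETR_EXTERNAL,cv2.CHAIN_APPROX_NONE)
    for k in c:
        if cv2.contourArea(k)<amin: continue
        (u,v),(w,h),an=cv2.minAreaRect(k)
        if 120<u<360 and 120<v<300:
            print(n,np.round([u,v,w,h,an],1),ray(cam,u,v,zz).round(4), "width m",round(w*1.45/f,3))
blobs((0,0,170),(180,60,255),.008,"white"); blobs((50,120,60),(75,255,255),.04,"green"); blobs((22,150,120),(35,255,255),.05,"yellow",200)
print(np.round(imaging.camera_model("wrist")["T_tool_cam"],4), imaging.camera_model("wrist")["fovy"])
print("shaft",ray(cam,243,170.5,.13),"box",ray(cam,233,145,.064))
cv2.imwrite("pics/crop.png",cv2.resize(a[120:270,140:290],(600,600),interpolation=cv2.INTER_CUBIC))
E
```

```text
white [339.6 205.5  12.5  11.8  23.2] [ 0.51   -0.3415  0.008 ] width m 0.046
white [163.5 205.5  37.   39.   90. ] [0.5292 0.3394 0.008 ] width m 0.137
green [273.  252.5  18.   19.    0. ] [ 0.3389 -0.0782  0.04  ] width m 0.067
green [230.3 235.3  17.7  18.4  45. ] [0.4076 0.0807 0.04  ] width m 0.066
green [259.5 226.   12.   11.   90. ] [ 0.4394 -0.0304  0.04  ] width m 0.045
yellow [243.9 173.   41.6  41.7  67.2] [0.6412 0.0231 0.05  ] width m 0.154
[[ 0.000e+00 -9.651e-01 -2.618e-01  7.600e-02]
 [ 1.000e+00  3.000e-04 -1.100e-03  2.000e-04]
 [ 1.100e-03 -2.618e-01  9.651e-01 -1.791e-01]
 [ 0.000e+00  0.000e+00  0.000e+00  1.000e+00]] 68.28667772918047
shaft [0.63831486 0.0233856  0.13      ] box [0.74654335 0.0609107  0.064     ]
```

View pics/crop.png

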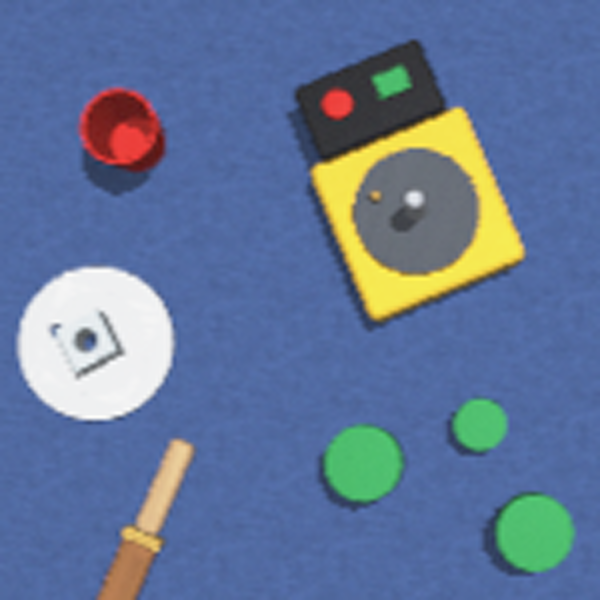

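The crop confirms the choices. The white disc is at crop (96,343), its drive hole at (57,328) and its hub bore at (85,341). The pin is at (375,195) and the small cap at (480,425). The hole and pin headings are both about 68°, so gripping the hub flats needs the tool y axis at about 24°. I'll go above the disc, turning −45°.

```bash
python3 -m creep '{"xyz":[[0.83,-0.43,0],[0.83,-0.43,0],[0.83,-0.43,0],[0.83,-0.43,0],[0.83,-0.43,0],[0.83,-0.43,0],[0.83,-0.43,0],[0.83,-0.43,0],[0.83,-0.43,0],[0.83,-0.43,0],[0,0,0],[0,0,0]],"twist":[-0.75,-0.75,-0.75,-0.75,-0.75,-0.75,-0.75,-0.75,-0.75,-0.75,0,0]}' -1
python3 - <<'E'
from h import *
im,d,c=shot("wrist"); np.savez("w1",im=im,d=d); import pickle; pickle.dump(c,open("w1.pkl","wb"))
cv2.imwrite("pics/w1.png",im)
P=pts(c,d); hsv=cv2.cvtColor(im,cv2.COLOR_BGR2HSV)
wh=(hsv[...,1]<70)&(hsv[...,2]>120)
s=observe(); print(s["position"],s["ee_rot"],s["time_s"])
near=np.hypot(P[...,0]-.529,P[...,1]-.339)<.1
top=near&(abs(P[...,2]-.048)<.006)
if top.sum():
  k=np.argwhere(top)[:,::-1].astype(np.float32); (u,v),wh_,an=cv2.minAreaRect(k); print("hubtop px",u,v,wh_,an,ray(c,u,v,.048))
  q=P[top][:,:2].astype(np.float32); print(cv2.minAreaRect(q*1000))
E
```

```text
time_s: 1.1
position: [0.5319, 0.3393, 0.2039]
ee_rot: [-1.718, -2.628, 0.004]
ft_force: [-0.1, -0.5, -0.3]
opening: 0.0945
finger_force: 0.0
[0.53080472 0.340334   0.20439162] [-1.71543534e+00 -2.63001206e+00  2.41892890e-03] 1.15
hubtop px 255.59898376464844 179.67730712890625 (36.280723571777344, 36.46235275268555) 87.39744567871094 [0.5278098  0.33794384 0.048     ]
((528.31201171875, 337.0322570800781), (43.931053161621094, 44.506778717041016), 26.278018951416016)
```

View pics/w1.png

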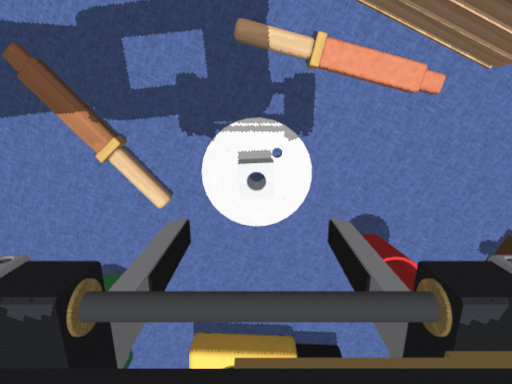

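The wrist view shows the disc centred at (257,172), the hub bore at (257,181) and the drive hole at (277,153). Next I compute the hole's heading.

```bash
python3 - <<'E'
from h import *; import pickle
z=np.load("w1.npz"); im=z["im"]; c=pickle.load(open("w1.pkl","rb"))
g=cv2.cvtColor(im,cv2.COLOR_BGR2GRAY); roi=g[145:162,268:287]; 
n,l,st,ce=cv2.connectedComponentsWithStats((roi<150).astype(np.uint8))
for i in range(1,n): print(st[i],ce[i]+[268,145])
b=g[170:192,245:268]; n,l,st,ce2=cv2.connectedComponentsWithStats((b<130).astype(np.uint8))
for i in range(1,n): print("bore",st[i],ce2[i]+[245,170],ray(c,*(ce2[i]+[245,170]),.048))
hsv=cv2.cvtColor(im,cv2.COLOR_BGR2HSV)
mk=cv2.inRange(hsv,(0,0,140),(180,60,255)); cs,_=cv2.findContours(mk,cv2.RETR_EXTERNAL,cv2.CHAIN_APPROX_NONE)
k=[k for k in cs if cv2.pointPolygonTest(k,(240,200),False)>0][0]
q=np.array([ray(c,u,v,.008)[:2] for u,v in cv2.convexHull(k)[:,0]],np.float32); (C,r)=cv2.minEnclosingCircle(q*1000); print("disc",C,r)
i=np.argmax([cv2.contourArea(np.zeros((0,1,2),np.float32)) if 0 else 0])
for u,v in [ce[j]+[268,145] for j in range(1,len(ce))]:
    H=ray(c,u,v,.008)*1000; print("hole",H,np.hypot(*(H[:2]-C)),np.degrees(np.arctan2(H[1]-C[1],H[0]-C[0])))
R=Ro.from_rotvec(observe()["ee_rot"]).as_matrix(); print("y heading",np.degrees(np.arctan2(R[1,1],R[0,1])), R[:,2])
E
```

```text
[ 4  3 10 10 72] [276.75       152.31944444]
[ 0 12  5  5 22] [269.77272727 159.22727273]
bore [  3   2  18  18 248] [256.0766129  180.66129032] [0.52882714 0.33705543 0.048     ]
disc (528.8504638671875, 336.6023864746094) 75.03060913085938
hole [541.77993412 374.6583946    8.        ] 40.192424105936304 71.23488641180992
hole [537.0976967  362.59132524   8.        ] 27.26612894520729 72.39387919290989
y heading 23.770923861373277 [-2.16399374e-03 -4.28005861e-04 -9.99997567e-01]
```

```bash
python3 -m creep '{"xyz":[[-0.05,-0.09,-0.7],[0,0,-0.8],[0,0,-0.8],[0,0,-0.8],[0,0,-0.7],[0,0,-0.5],[0,0,-0.3],[0,0,-0.15],[0,0,0],[0,0,0]],"twist":[0.4,0,0,0,0,0,0,0,0,0]}' -1
python3 -m creep '{"xyz":[[0,0,0],[0,0,0],[0,0,0],[0,0,0],[0,0,0],[0,0,0],[0,0,0],[0,0,0]],"twist":[0,0,0,0,0,0,0,0]}' 0.3 35
```

```text
time_s: 1.98
position: [0.5291, 0.3381, 0.0169]
ee_rot: [1.658, 2.667, 0.003]
ft_force: [-0.1, 0.5, 0.8]
opening: 0.0939
finger_force: 0.0
time_s: 2.65
position: [0.5288, 0.3372, 0.0155]
ee_rot: [-1.66, -2.667, 0.0]
ft_force: [0.1, 0.6, 0.0]
opening: 0.0441
finger_force: 1.6
```

```bash
python3 -m creep '{"xyz":[[0,0,0],[0,0,0],[0,0,0],[0,0,0]],"twist":[0,0,0,0]}' 1 35
python3 -m creep '{"xyz":[[0,0,0.3],[0,0,0.6],[0,0,0.8],[0,0,0.8],[0,0,0.8],[0,0,0.8],[0,0,0.8],[0,0,0.1],[0,0,0],[0,0,0]],"twist":[0,0,0,0,0,0,0,0,0,0]}'
```

```text
time_s: 2.98
position: [0.5287, 0.3372, 0.0154]
ee_rot: [-1.66, -2.667, 0.0]
ft_force: [-0.7, -0.4, 0.7]
opening: 0.044
finger_force: 35.0
time_s: 3.82
position: [0.5281, 0.3369, 0.2135]
ee_rot: [-1.659, -2.666, 0.004]
ft_force: [0.7, -0.8, -4.8]
opening: 0.0438
finger_force: 35.0
```

```bash
python3 -m creep '{"xyz":[[0.2,-0.5,0],[0.38,-0.95,0],[0.38,-0.95,0],[0.38,-0.95,0],[0.38,-0.95,0],[0.38,-0.95,0],[0.38,-0.95,0],[0.38,-0.95,0],[0.38,-0.95,0],[0.38,-0.95,0],[0.38,-0.95,0],[0.2,-0.7,0]],"twist":[0,0,0,0,0,0,0,0,0,0,0,0]}'
python3 -m creep '{"xyz":[[0,0,0],[0,0,0],[0,0,0],[0,0,0]],"twist":[0,0,0,0]}'
python3 - <<'E'
from h import *; import pickle
s=observe(); im,d,c=shot("wrist"); np.savez("w2",im=im,d=d); pickle.dump(c,open("w2.pkl","wb"))
cv2.imwrite("pics/w2.png",im); print(s["position"],s["time_s"])
E
```

```text
time_s: 4.82
position: [0.6962, -0.0944, 0.2096]
ee_rot: [-1.66, -2.659, 0.006]
ft_force: [0.6, -0.1, -4.9]
opening: 0.0437
finger_force: 35.0
time_s: 5.15
position: [0.696, -0.0892, 0.2135]
ee_rot: [-1.656, -2.666, 0.001]
ft_force: [0.1, -0.8, -3.7]
opening: 0.0438
finger_force: 35.0
[ 0.69601206 -0.0891525   0.21352085] 5.15
```

View pics/w2.png

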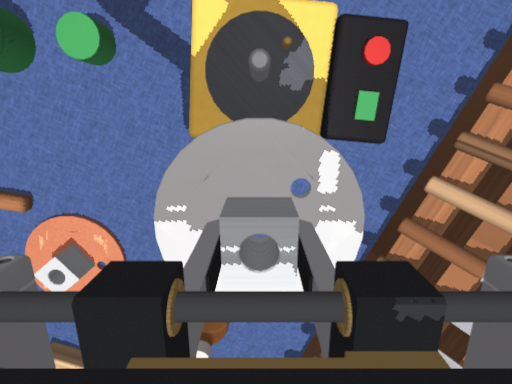

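The wrist view has everything in one frame: shaft tip (260,59), pin tip (288,42), turntable centred near (260,70), and the held disc's hole at (300,187).

```bash
python3 - <<'E'
from h import *; import pickle
z=np.load("w2.npz"); im,d=z["im"],z["d"]; c=pickle.load(open("w2.pkl","rb"))
hsv=cv2.cvtColor(im,cv2.COLOR_BGR2HSV); P=pts(c,d)
# shaft by depth
for nm,lo,hi,(x0,x1,y0,y1) in [("shaft",.118,.14,(235,285,30,95)),("pin",.068,.085,(275,302,30,56))]:
    m=np.zeros(d.shape,bool); m[y0:y1,x0:x1]=1; m&=(P[...,2]>lo)&(P[...,2]<hi)
    k=np.argwhere(m)[:,::-1].astype(np.float32)
    print(nm,len(k),k.mean(0) if len(k) else 0, cv2.minEnclosingCircle(k) if len(k) else 0, P[m].mean(0), P[m][:,2].max())
# pin by colour
m=cv2.inRange(hsv[25:60,270:305],(8,110,60),(28,255,255)); k=np.argwhere(m>0)[:,::-1]+[270,25]; print("pin col",len(k),k.mean(0),k.min(0),k.max(0))
pc=k.mean(0)
# turntable: fill between yellow
mt=(abs(P[...,2]-.06)<.006)&(hsv[...,1]<90); mt[:, :180]=0; mt[:,340:]=0; mt[125:]=0
cs,_=cv2.findContours(mt.astype(np.uint8),cv2.RETR_EXTERNAL,cv2.CHAIN_APPROX_NONE); k=max(cs,key=cv2.contourArea)
q=np.array([ray(c,u,v,.06)[:2]*1000 for u,v in cv2.convexHull(k)[:,0]],np.float32); print("table",cv2.minEnclosingCircle(q), cv2.fitEllipse(q))
for v in (.072,.067,): print("pin@",v,ray(c,*pc,v)*1000)
# held disc
tz=c[3][2,3]; zt=observe()["position"][2]-.0154+.008; print("plate z",zt,"depth says",np.median(P[150:175,240:280,2]))
md=abs(P[...,2]-zt)<.006; md[:100]=0
cs,_=cv2.findContours(md.astype(np.uint8),cv2.RETR_EXTERNAL,cv2.CHAIN_APPROX_NONE); k=max(cs,key=cv2.contourArea)
k=np.array([p for p in k[:,0] if p[1]<210]); q=np.array([ray(c,u,v,zt)[:2] for u,v in k])*1000
A=np.c_[2*q,np.ones(len(q))]; s=np.linalg.lstsq(A,(q**2).sum(1),rcond=None)[0]; C=s[:2]; print("disc",C,np.sqrt(s[2]+C@C))
g=cv2.inRange(hsv[174:202,286:316],(95,90,0),(130,255,255)); kk=np.argwhere(g>0)[:,::-1]+[286,174]; print("hole",kk.mean(0),kk.min(0),kk.max(0))
H=ray(c,*((kk.min(0)+kk.max(0))/2),zt)[:2]*1000; print(H,np.hypot(*(H-C)),np.degrees(np.arctan2(*(H-C)[::-1])))
p=observe(); R=Ro.from_rotvec(p["ee_rot"]).as_matrix(); print("tcp",p["position"],np.degrees(np.arctan2(R[1,1],R[0,1])),R[:,2])
E
```

```text
shaft 449 [258.86636   60.155903] ((258.5, 60.0), 12.500100135803223) [0.64184404 0.01995972 0.12782765] 0.13160295311526
pin 84 [286.7857    40.904762] ((287.0, 41.0), 5.385264873504639) [0.65505006 0.05767065 0.07206616] 0.07446380267573094
pin col 141 [292.53191489  36.87943262] [283  25] [304  48]
table ((642.1607055664062, 20.15254783630371), 59.27927017211914) ((642.0313110351562, 20.240982055664062), (117.86939239501953, 118.07001495361328), 13.198139190673828)
pin@ 0.072 [658.57493283  63.5982267   72.        ]
pin@ 0.067 [658.50966835  64.92292614  67.        ]
plate z 0.2069381072272206 depth says 0.20603659235113053
disc [681.8623783  -61.36902306] 49.86026446182684
hole [299.71551724 186.47844828] [291 179] [308 194]
[707.55370938 -50.66712546] 27.831189426323792 22.614499029639155
tcp [ 0.69621594 -0.0889537   0.21433811] 26.331924268980163 [-2.02329763e-03  9.18613266e-04 -9.99997531e-01]
```

```bash
python3 - <<'E'
from h import *; import pickle
from scipy.optimize import least_squares
z=np.load("w2.npz"); im,d=z["im"],z["d"]; c=pickle.load(open("w2.pkl","rb")); P=pts(c,d)
md=(abs(P[...,2]-.2065)<.008); md[:100]=0
k=[]
for u in range(172,350,3):
    r=np.flatnonzero(md[:200,u]); 
    if len(r): k.append((u,r[0]))
for zt in (.2065,.2072):
    q=np.array([ray(c,u,v-.5,zt)[:2] for u,v in k])*1000
    s=least_squares(lambda p:np.hypot(*(q-p[:2]).T)-75,[696,-89],loss="soft_l1"); C=s.x; print(C,np.abs(s.fun).mean(),len(q))
    g=cv2.cvtColor(im,cv2.COLOR_BGR2GRAY)
    H=ray(c,299.6,186.7,zt)[:2]*1000; print(H,np.hypot(*(H-C)),np.degrees(np.arctan2(*(H-C)[::-1])))
cv2.imwrite("pics/hole.png",cv2.resize(im[160:215,270:340],(700,550),interpolation=cv2.INTER_NEAREST))
E
```

```text
[695.79244201 -89.57453162] 0.20609756045066707 60
[707.78656916 -50.8289333 ] 40.55959166299341 72.79951289770112
[695.80069822 -89.60097416] 0.2198274698361402 60
[707.6174014 -50.7183461] 40.63856836839953 73.09560559069163
```

View pics/hole.png

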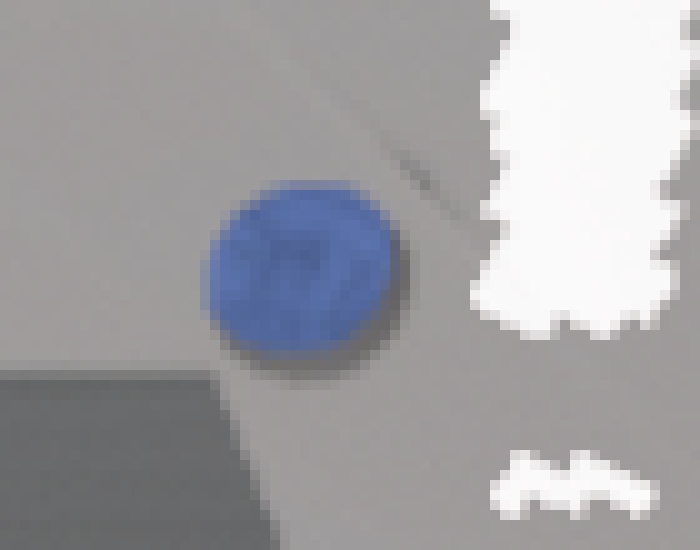

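```bash
python3 -m creep '{"xyz":[[-0.2,0.4,0],[-0.4,0.82,0],[-0.4,0.82,0],[-0.25,0.5,0],[-0.095,0.2,0],[0,0,-0.6],[0,0,-0.5],[0,0,-0.3],[0,0,0],[0,0,0],[0,0,0],[0,0,0]],"twist":[-0.07,0,0,0,0,0,0,0,0,0,0,0]}'
python3 - <<'E'
from h import *
im,d,c=shot("wrist"); b,db,cb=shot("side")
cv2.imwrite("pics/w3.png",np.hstack([im[:, 100:420],cv2.resize(b[110:240,200:360],(472,384),interpolation=cv2.INTER_CUBIC)])[:,:792])
print(observe()["position"],observe()["ft_force"])
E
```

```text
time_s: 6.2
position: [0.6441, 0.0185, 0.1615]
ee_rot: [1.668, 2.658, 0.003]
ft_force: [-0.5, 1.0, -4.1]
opening: 0.0439
finger_force: 35.0
[0.6438863  0.01853632 0.16121248] [ 0.32444913  0.14534079 -3.45056399]
```

View pics/w3.png

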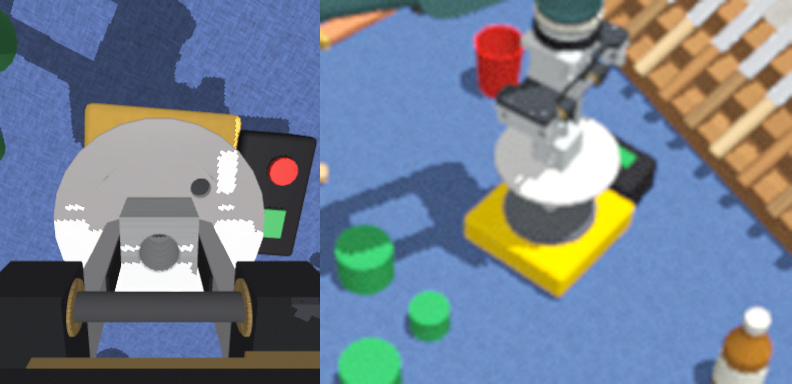

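The wrist view shows the held disc over the machine, with its hole at (200,187) over dark turntable. The side view shows it hovering above the shaft with no contact. I'll check whether the pose has settled.

```bash
python3 -m creep '{"xyz":[[0,0,0],[0,0,0],[0,0,0]],"twist":[0,0,0]}' | sed -n 1,4p; python3 -m creep '{"xyz":[[0,0,0]],"twist":[0]}'| sed -n 1,2p;  python3 -m creep '{"xyz":[[0,0,0]],"twist":[0]}'| sed -n 1,2p
```

```text
time_s: 6.55
position: [0.6431, 0.0188, 0.1598]
ee_rot: [1.669, 2.661, 0.0]
ft_force: [-0.9, 0.2, -3.8]
time_s: 6.63
position: [0.643, 0.0188, 0.1596]
time_s: 6.72
position: [0.643, 0.0188, 0.1595]
```

```bash
python3 -m creep '{"xyz":[[-0.02,0.043,0],[0,0,0],[0,0,0],[0,0,0],[0,0,-0.2],[0,0,-0.15],[0,0,0],[0,0,0],[0,0,0]],"twist":[0,0,0,0,0,0,0,0,0]}'
```

```text
time_s: 7.47
position: [0.6421, 0.0205, 0.1451]
ee_rot: [-1.669, -2.661, 0.0]
ft_force: [-0.5, 0.4, -3.4]
opening: 0.0438
finger_force: 35.0
```

```bash
python3 -m creep '{"xyz":[[0,0,-0.1],[0,0,-0.1],[0,0,0],[0,0,0]],"twist":[0,0,0,0]}' | sed -n 1,4p;  python3 -m creep '{"xyz":[[0,0,-0.15],[0,0,-0.1],[0,0,0],[0,0,0]],"twist":[0,0,0,0]}'
```

```text
time_s: 7.8
position: [0.6419, 0.0206, 0.1369]
ee_rot: [-1.669, -2.66, 0.001]
ft_force: [0.6, 0.1, -2.6]
time_s: 8.13
position: [0.6418, 0.0206, 0.1267]
ee_rot: [-1.669, -2.66, 0.001]
ft_force: [-0.3, -0.1, -4.4]
opening: 0.0436
finger_force: 35.0
```

The disc is threaded on the shaft with no contact force. Next I go down to just above the pin.

```bash
python3 -m creep '{"xyz":[[0,0,-0.2],[0,0,-0.2],[0,0,-0.2],[0,0,-0.18],[0,0,0],[0,0,0],[0,0,0]],"twist":[0,0,0,0,0,0,0]}';  python3 -m creep '{"xyz":[[0,0,-0.08],[0,0,-0.08],[0,0,0],[0,0,0]],"twist":[0,0,0,0]}'
```

```text
time_s: 8.72
position: [0.6423, 0.0206, 0.0963]
ee_rot: [1.67, 2.661, 0.0]
ft_force: [0.4, -0.3, -3.1]
opening: 0.0441
finger_force: 35.0
time_s: 9.05
position: [0.642, 0.0206, 0.0896]
ee_rot: [-1.669, -2.661, 0.0]
ft_force: [0.7, 0.3, -4.2]
opening: 0.0435
finger_force: 35.0
```

```bash
python3 -m creep '{"xyz":[[0,0,-0.06],[0,0,-0.04],[0,0,0],[0,0,0]],"twist":[0,0,0,0]}'|sed -n 2,4p;  python3 -m creep '{"xyz":[[0,0,-0.05],[0,0,-0.05],[0,0,0],[0,0,0]],"twist":[0,0,0,0]}'|sed -n 2,4p
```

```text
position: [0.6421, 0.0206, 0.0857]
ee_rot: [-1.669, -2.661, 0.0]
ft_force: [0.1, -0.3, -3.8]
position: [0.642, 0.0206, 0.0816]
ee_rot: [-1.669, -2.661, 0.0]
ft_force: [0.3, -0.4, -3.8]
```

```bash
python3 -m creep '{"xyz":[[0,0,-0.06],[0,0,-0.05],[0,0,0],[0,0,0]],"twist":[0,0,0,0]}'|sed -n 2,4p;  python3 -m creep '{"xyz":[[0,0,-0.04],[0,0,0],[0,0,0],[0,0,0]],"twist":[0,0,0,0]}'|sed -n 2,4p
```

```text
position: [0.642, 0.0206, 0.0771]
ee_rot: [-1.669, -2.661, 0.0]
ft_force: [0.7, 0.1, -4.9]
position: [0.6423, 0.0205, 0.076]
ee_rot: [1.67, 2.661, 0.0]
ft_force: [-0.3, 0.2, -5.4]
```

```bash
python3 -m creep '{"xyz":[[0,0,-0.02],[0,0,0],[0,0,0]],"twist":[0,0,0]}'|sed -n 2,4p
```

```text
position: [0.6424, 0.0206, 0.0754]
ee_rot: [1.669, 2.661, 0.001]
ft_force: [0.6, -0.1, -3.0]
```

```bash
python3 -m creep '{"xyz":[[0,0,-0.02],[0,0,0],[0,0,0]],"twist":[0,0,0]}'|sed -n 2,4p
```

```text
position: [0.6424, 0.0205, 0.0755]
ee_rot: [1.669, 2.66, 0.001]
ft_force: [-1.6, 0.5, 2.4]
```

Contact at the expected height, so the disc is seated. Release and rise, then move towards the small cap.

```bash
python3 -m creep '{"xyz":[[0,0,0],[0,0,0],[0,0,0],[0,0,0],[0,0,0]],"twist":[0,0,0,0,0]}' -1 ; python3 -m creep '{"xyz":[[0,0,0.3],[0,0,0.6],[0,0,0.9],[0,0,0.9],[0,0,0.5],[-0.5,-0.1,0.3],[-0.9,-0.2,0],[-0.9,-0.2,0],[-0.9,-0.2,0],[-0.9,-0.25,0],[-0.6,-0.2,0],[-0.3,-0.1,0]],"twist":[0,0,0,0,0,0,0,0,0,0,0,0]}'
python3 -m creep '{"xyz":[[0,0,0],[0,0,0],[0,0,0],[0,0,0]],"twist":[0,0,0,0]}'
python3 - <<'E'
from h import *; import pickle
im,d,c=shot("wrist"); np.savez("w4",im=im,d=d); pickle.dump(c,open("w4.pkl","wb"))
cv2.imwrite("pics/w4.png",im)
hsv=cv2.cvtColor(im,cv2.COLOR_BGR2HSV); mk=cv2.inRange(hsv,(50,100,30),(75,255,255))
P=pts(c,d); print(observe()["position"])
mt=((mk>0)&(abs(P[...,2]-.04)<.005)).astype(np.uint8)
for k in cv2.findContours(mt,cv2.RETR_EXTERNAL,cv2.CHAIN_APPROX_NONE)[0]:
    if cv2.contourArea(k)<150: continue
    q=np.array([ray(c,u,v,.04)[:2]*1000 for u,v in k[:,0]],np.float32); print(k[:,0].mean(0),cv2.minEnclosingCircle(q))
w=(np.hypot(P[...,0]-.642,P[...,1]-.0202)<.074)&(np.hypot(P[...,0]-.642,P[...,1]-.0202)>.035)&(abs(P[...,2]-.068)<.012)
q=P[w]; print("plate",len(q)); 
if len(q)>50:
    A=np.c_[q[:,:2]-[.642,.02],np.ones(len(q))]; print(np.linalg.lstsq(A,q[:,2],rcond=None)[0])
E
```

```text
time_s: 11.3
position: [0.6423, 0.0205, 0.0742]
ee_rot: [1.669, 2.661, 0.0]
ft_force: [0.2, -0.4, 0.3]
opening: 0.0738
finger_force: 0.0
time_s: 12.3
position: [0.4398, -0.0299, 0.2159]
ee_rot: [1.669, 2.659, 0.001]
ft_force: [0.7, 1.4, 0.4]
opening: 0.0939
finger_force: 0.0
time_s: 12.63
position: [0.443, -0.0292, 0.2144]
ee_rot: [1.669, 2.661, 0.001]
ft_force: [-0.1, -0.6, 0.6]
opening: 0.0938
finger_force: 0.0
[ 0.44295873 -0.02922774  0.21420874]
[254.61320755 177.55660377] ((438.6065368652344, -32.954471588134766), 24.742103576660156)
plate 7321
[ 0.00151277 -0.00110755  0.06804835]
```

View pics/w4.png

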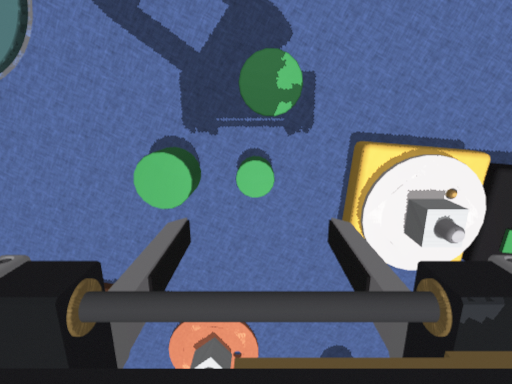

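The disc is flat at 68 mm with the pin visible in its hole at (452,193). The small cap is at (255,178), measuring 49.5 mm across, with the larger caps clear of the fingers. Now grasp it.

```bash
python3 -m creep '{"xyz":[[-0.11,-0.093,-0.5],[0,0,-0.9],[0,0,-0.9],[0,0,-0.9],[0,0,-0.8],[0,0,-0.5],[0,0,-0.3],[0,0,-0.2],[0,0,0],[0,0,0],[0,0,0],[0,0,0]],"twist":[0,0,0,0,0,0,0,0,0,0,0,0]}' -0.35
python3 -m creep '{"xyz":[[0,0,0],[0,0,0],[0,0,0],[0,0,0],[0,0,0],[0,0,0],[0,0,0],[0,0,0]],"twist":[0,0,0,0,0,0,0,0]}' 1 20
```

```text
time_s: 13.68
position: [0.4391, -0.0334, 0.0157]
ee_rot: [1.668, 2.659, 0.002]
ft_force: [-0.1, 0.2, -0.1]
opening: 0.0631
finger_force: 0.0
time_s: 14.35
position: [0.4385, -0.0332, 0.0151]
ee_rot: [1.669, 2.66, 0.001]
ft_force: [0.2, 0.3, 5.8]
opening: 0.0495
finger_force: 20.0
```

```bash
python3 -m creep '{"xyz":[[0,0,0.4],[0,0,0.9],[0,0,0.9],[0,0,0.9],[0,0,0.65],[0,0,0],[0,0,0]],"twist":[0,0,0,0,0,0,0]}'
python3 -m creep '{"xyz":[[0.4,0.1,0],[0.85,0.22,0],[0.85,0.22,0],[0.85,0.23,0],[0.85,0.23,0],[0.8,0.21,0],[0.35,0.1,0],[0.14,0.03,0],[0,0,0],[0,0,0],[0,0,0],[0,0,0]],"twist":[0,0,0,0,0,0,0,0,0,0,0,0]}'
python3 -m creep '{"xyz":[[0,0,0],[0,0,0],[0,0,0],[0,0,0]],"twist":[0,0,0,0]}'
```

```text
time_s: 14.93
position: [0.4381, -0.0333, 0.1646]
ee_rot: [1.669, 2.66, 0.0]
ft_force: [-0.1, -0.0, -2.6]
opening: 0.0495
finger_force: 20.0
time_s: 15.93
position: [0.6403, 0.02, 0.1644]
ee_rot: [-1.67, -2.66, 0.0]
ft_force: [0.3, 0.6, -1.0]
opening: 0.0493
finger_force: 20.0
time_s: 16.27
position: [0.6413, 0.0203, 0.1647]
ee_rot: [1.669, 2.661, 0.001]
ft_force: [-0.5, 0.6, -1.0]
opening: 0.0494
finger_force: 20.0
```

```bash
python3 -m creep '{"xyz":[[0.015,0,0],[0,0,-0.2],[0,0,-0.2],[0,0,-0.15],[0,0,-0.1],[0,0,0],[0,0,0],[0,0,0]],"twist":[0,0,0,0,0,0,0,0]}'|sed -n 2,4p
python3 -m creep '{"xyz":[[0,0,-0.1],[0,0,-0.1],[0,0,-0.08],[0,0,0],[0,0,0],[0,0,0]],"twist":[0,0,0,0,0,0]}'|sed -n 2,4p
```

```text
position: [0.6422, 0.0205, 0.1384]
ee_rot: [1.669, 2.661, 0.0]
ft_force: [-0.1, -0.1, -1.1]
position: [0.642, 0.0204, 0.1271]
ee_rot: [1.67, 2.661, 0.0]
ft_force: [0.9, -1.0, -1.7]
```

```bash
python3 -m creep '{"xyz":[[0,0,-0.05],[0,0,-0.02],[0,0,0],[0,0,0]],"twist":[0,0,0,0]}'|sed -n 2,4p
python3 -m creep '{"xyz":[[0,0,-0.02],[0,0,0],[0,0,0],[0,0,0]],"twist":[0,0,0,0]}'|sed -n 2,4p
```

```text
position: [0.6419, 0.0205, 0.1242]
ee_rot: [-1.669, -2.661, -0.0]
ft_force: [-0.7, -0.9, -2.0]
position: [0.642, 0.0204, 0.1235]
ee_rot: [1.67, 2.661, 0.0]
ft_force: [0.6, 0.0, -1.3]
```

```bash
python3 -m creep '{"xyz":[[0,0,-0.02],[0,0,0],[0,0,0]],"twist":[0,0,0]}'|sed -n 2,4p
```

```text
position: [0.6421, 0.0204, 0.1232]
ee_rot: [1.669, 2.661, 0.001]
ft_force: [-1.2, 1.1, 0.6]
```

```bash
python3 -m creep '{"xyz":[[0,0,-0.01],[0,0,0],[0,0,0]],"twist":[0,0,0]}'|sed -n 2,4p
python3 -m creep '{"xyz":[[0,0,0],[0,0,0],[0,0,0],[0,0,0],[0,0,0],[0,0,0]],"twist":[0,0,0,0,0,0]}' -0.6
python3 -m creep '{"xyz":[[0,0,0.3],[0,0,0.6],[0,0,0.8],[0,0,0.8],[0,0,0.5],[-0.4,0.8,0],[-0.4,0.8,0],[-0.4,0.8,0],[-0.4,0.8,0],[0,0,0],[0,0,0],[0,0,0]],"twist":[0,0,0,0,0,0,0,0,0,0,0,0]}'
python3 - <<'E'
from h import *
im,d,c=shot("side"); t,dt,ct=shot("top")
hsv=cv2.cvtColor(im,cv2.COLOR_BGR2HSV)
cv2.imwrite("pics/end.png",np.hstack([cv2.resize(im[110:240,200:330],(390,390),interpolation=cv2.INTER_CUBIC),cv2.resize(t[120:270,150:300],(390,390),interpolation=cv2.INTER_CUBIC)]))
for D,I,cc,n in ((d,im,c,"side"),(dt,t,ct,"top")):
    P=pts(cc,D); h=cv2.cvtColor(I,cv2.COLOR_BGR2HSV); r=np.hypot(P[...,0]-.642,P[...,1]-.0202)
    w=(r<.03)&(P[...,2]>.13)&(P[...,2]<.16)&(h[...,0]>45)&(h[...,0]<80)&(h[...,1]>90); print(n,"cap",w.sum(),P[w].mean(0) if w.any() else 0, np.percentile(P[w][:,2],[50,95]) if w.any() else 0)
    w=(r<.073)&(r>.04)&(P[...,2]<.09); print("plate",w.sum(),np.median(P[w][:,2]) if w.any() else 0)
E
```

```text
position: [0.6421, 0.0204, 0.1231]
ee_rot: [1.669, 2.66, 0.001]
ft_force: [-1.4, -0.4, 3.6]
time_s: 19.1
position: [0.642, 0.0205, 0.122]
ee_rot: [-1.669, -2.661, 0.0]
ft_force: [0.3, 0.2, 0.0]
opening: 0.0753
finger_force: 0.0
time_s: 20.1
position: [0.5783, 0.1481, 0.2432]
ee_rot: [1.669, 2.66, 0.001]
ft_force: [0.2, -1.0, -1.0]
opening: 0.0749
finger_force: 0.0
side cap 140 [0.63833677 0.01274618 0.1452881 ] [0.14652948 0.15035069]
plate 571 0.06694104207911922
top cap 150 [0.6415235  0.02172201 0.14805498] [0.1484067  0.15321785]
plate 826 0.06842760777743218
```

View pics/end.png

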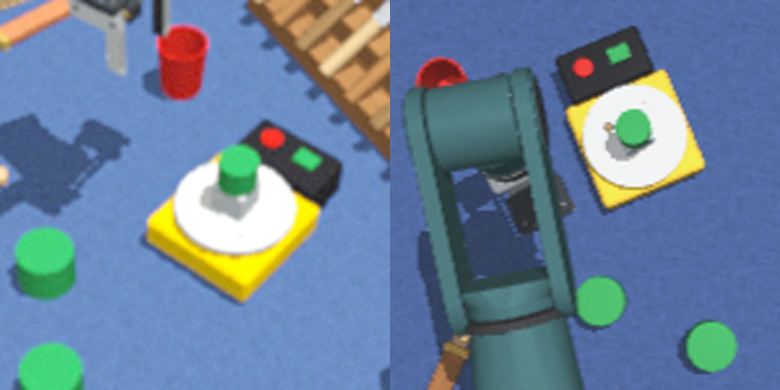

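The end view shows the cap upright on the hub, at side (238,168) and top (633,128), with its top at 148 mm as expected. The disc is flat at 68 mm, and the arm is clear.

```bash
python3 -c "from cell import arm; print(arm.sign_off())"
```

```text
the job is handed in; nothing more can be done
None
```

The white disc is seated flat on the turntable with the drive pin in its hole, the small green cap rests on its hub, and I handed the job in after about 20 s of the 53 s allowed.

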